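# Stand the sample tube, then uncap the canister of unknown thread hand

### The job

Get ready for sampling: first stand the loose sample tube foot-down in the narrow holder, all the way down, and let go. Then unscrew the steel canister's cap (thread hand unknown: try both ways), lift it off and finish still holding it level and motionless about 10 cm above where it sat. Leave the petri dish and timer alone.

Things in the scene. Friction and masses are not known exactly. Their poses are not given: they have to be found in the camera images.
- sample_tube: closed 50 ml screw-cap tube standing upright on its skirt, 115 mm high, about 30 g; body 29 mm across, orange cap 34 mm across from 103 to 115 mm height. Grip it by the cap from above. Origin: centre of the underside, z up along the tube.
- tube_holder: white block 56 x 56 mm, 70 mm high, on an aluminium foot 60 x 104 x 7 mm (long in y), bolted to the worktop. In its top a central vertical round hole 33 mm across, chamfered 3 mm, 60 mm deep; the tube's cap does not enter. A tube fully home has its origin 10 mm above the worktop. Origin: centre of the underside
- canister: steel reagent canister, 68 mm across, on a round foot 88 mm across bolted to the worktop (immovable). Shoulder 90 mm above the worktop; a threaded neck 40 mm across, 22 mm high rises from it, hidden under the cap. Origin: centre of the underside, on the neck's axis
- canister_cap: grey ribbed screw cap, 50 mm across, 28 mm high, 60 g; underside 90, top 118 mm above the worktop. Thread hand varies from start to start. Wrong way: hard stop within 0.3 rad. Right way: turns easily, rises 2.5 mm, free to lift from 1.1 to 1.8 rad of turning (not before; 2 mm vertical play). Origin: centre of underside, z up; x axis within 0.1 rad of the canister's at the start
- petri_dish: bystander: round clear petri dish lying flat, 62 mm across, 14 mm high; origin at the centre of its underside
- timer: bystander: small white bench timer lying flat, 68 x 60 mm, 15 mm high; origin at the centre of its underside
There are look-alikes about, which are no part of the job. What is shaped like the sample_tube but purple or turquoise is not meant. What is shaped like the canister but brown is not meant.

How it is judged:
On the way, in this order (a step that is already met when the one before it is completed fails the run):
1. the sample tube stands home in the holder, released, with the cap still screwed on (z of sample_tube in the frame of tube_holder below 0.016 m and horizontal distance between sample_tube and tube_holder below 0.006 m and angle between sample_tube's own z axis and vertical below 0.12 rad and contact force between the fingers and sample_tube below 0.2 N and z of canister_cap in the frame of canister below 0.1 m), for 0.2 s.
2. the cap is turned at least 0.8 rad while it is still down on the neck (angle between the x axis of canister_cap and the x axis of canister, either way round above 0.8 rad and z of canister_cap in the frame of canister below 0.104 m and horizontal distance between canister_cap and canister below 0.006 m), for 0.05 s.
At the end, for the whole second after the job is handed in: Cap held by the fingers, still (under 0.03 m/s), level within 0.35 rad, 60 to 180 mm higher than it sat and within 60 mm sideways of the canister, not touching it; tube in the holder within 6 mm of its home depth and of the hole's axis, upright within 0.12 rad (z of canister_cap in the frame of canister between 0.15 and 0.27 m and horizontal distance between canister_cap and canister below 0.06 m and angle between canister_cap's own z axis and vertical below 0.35 rad and contact force between the fingers and canister_cap above 2 N and contact force between canister_cap and canister below 0.2 N and linear speed of canister_cap below 0.03 m/s and z of sample_tube in the frame of tube_holder below 0.016 m and horizontal distance between sample_tube and tube_holder below 0.006 m and angle between sample_tube's own z axis and vertical below 0.12 rad); the arm keeps its last pose, push and grip.
It fails at once if the petri dish is moved more than 30 mm (distance of petri_dish from where it was at the start of the episode above 0.03 m).
It fails at once if the timer is moved more than 30 mm (distance of timer from where it was at the start of the episode above 0.03 m).
It also fails if it takes over 58 s, if anything falls off the work surface, if the arm or the gripper's body presses on something with over 40 N, if the wrist force passes 120 N, or if a joint passes its speed limit or range.

### The arm

A 7-joint arm with a two-finger parallel gripper is mounted at the origin on a cart in front of the work surface, level with it; the furniture and walls round the work are solid. World frame = base frame: x ahead of the robot, y to its left, z up, the work surface at z = 0. Lengths are in m, angles in rad, forces in N, time in s.
With the tool pointing down it reaches from about 0.425 to 1.025 m from the base axis. Payload 9.4 kg.
Tool frame: the origin (TCP) lies midway between the tips of the shut fingers; the grasp point (between the pads) lies 19 mm behind it; z points along the fingers, y is the line along which they close (so a half turn about z gives the same grasp; the last joint's range is limited). The gripper opens to 85 mm and grips with 20 to 120 N. Pads are 22 mm wide; open, the fingers measure 114 mm over their backs; the gripper's body (76 mm by 85 mm) begins 54 mm behind the grasp point. The pads swing forward as they close: fully open they stand 13 mm farther back than shut.
Start: joints at [1.045, 0.599, -0.003, 1.599, 0.002, 0.943, -0.08], TCP at [0.315, -0.653, 0.231] pointing down, gripper open.
Joint ranges: [-2.57, 2.57], [-0.35, 1.97], [-1.29, 1.29], [0.11, 2.56], [-1.05, 4.19], [0.11, 1.86], [-2.63, 2.63]. Speed limits (rad/s): [2.22, 2.22, 3.01, 3.01, 3.14, 3.14, 3.14].

### API

Orientations are given as a rotation vector (axis times angle).
In Python, from rig import bot, vision, models gives the robot as it stands. The module is installed in compiled form; this text tells all that it offers.
- The arm moves only by the tool step_arm, never from a script. Its argument "targets" is a list of rows, each a list of 2 entries, a list of its own where there are three numbers: the shift along the tool's x, y, z in units of 25 mm (1.0 is 25 mm), then the turn, a rotation vector about the tool's x, y, z in rad. In form: [[[x, y, z], [rx, ry, rz]], ...]. A call has 1 to 5 rows; each row shifts and turns the commanded pose from where the row before left it, along the tool's axes as they then stand; what a row does not reach is not made up. A row lasts 1/12 s, in which the tool goes at most 41.7 mm and 7.16 degrees, less where a joint would pass 70% of its speed; a pose out of reach is approached as far as the arm can. A call is refused whole if a number of a shift passes 1 or a number of a turn 0.125, either way. A call with a gripper value outside its range is refused whole. "jaw" is the opening, from -1 (shut) to 1 (fully open), set as the call begins (left out, the last holds). The fingers move at their own pace and stop on an object; "newtons" is the grip in N (left out, the last holds). Time passes only in rows, so rows that do not move let the fingers close. It gives the time, the measured TCP pose, the force, the opening and the grip force at its end, in the units of the state.
- bot.sense(): the state, without advancing time (a new reading comes with each control period).
- vision.get_image(name): name is "scene" or "top" or "wrist"; returns a dict with "color" (480x640x3 uint8, red, green, blue), "K" (3x3 intrinsics, pixels), "R" (3x3) and "t" (3): a world point X has camera coordinates R X + t. Camera axes: x right, y down, z forward; pixel columns grow to the right and rows downward; lengths in m; the calibration is good to about 2 mm. A picture is of the moment at which its call begins. There is no depth.
- bot.finish_job(): hands the job in; it is judged then, once.
Trained networks look in a picture, given as the dict that the camera call returned (one of the last four; its "shot" number tells which), for a name from the list of things; names that differ only in an ending like _2 or _b are one class to them, and where a whole thing is asked for, a point or a joint stands for the part that bears it (a point fixed in the world has none). Each returns a list of dicts, best first, with "p" (0 to 1); they miss things now and then, are a little off and sometimes report something else, mostly with a low value. They report only what shows in the picture. A call takes as long as a camera call. They do not tell look-alikes from the thing itself.
- models.look_for(target, picture): "extent" ([centre column, centre row, width, height] in pixels, round what is visible of it).
- models.mark_of(target, picture): "pixel" ([row, column] in pixels: a listed point, or the origin of a listed thing).
The state is a dict: "clock": time; "joints": joint angles; "joint_velocities": joint speeds; "tau": joint torques, N m; "eef_pos": TCP position; "ee_rot": TCP orientation; "wrist_force": force on the tool from outside, world axes, zero at the start; "torque": the same for the moment, N m; "grip_width": finger opening in m; "grip_force": force on a finger pad.
Only numpy, scipy, OpenCV 4.12 (cv2) and the standard library are available. Lean on these libraries where they do the work, as an engineer would, in place of code of your own. Each camera call takes 0.05 s, during which the arm holds its last target. There are 200 camera calls.

## Working session

There is one attempt and no reset: what is moved stays moved. The work goes in short steps, Python scripts to look and compute and a tool call to move; the robot and the scene stay as the last step left them, time stands still between calls to the robot, and variables do not carry over. Pictures are saved under pics/ and viewed, at most 10 in all, crops included, and the job is handed in when it is done.

Besides the shell and the picture viewer there is one more tool, called after "Request:" as name([rows], argument=value, ...), one row to a line, values as JSON. step_arm: Moves the arm, as the interface text tells. Its arguments: {"type":"object","properties":{"targets":{"type":"array"},"jaw":{"type":"number"},"newtons":{"type":"number"}},"required":["targets"]}

```bash
mkdir -p pics; cat > h.py <<'E'
import numpy as np, cv2
from rig import bot, vision, models
from scipy.spatial.transform import Rotation as Ro
def save(im,n): cv2.imwrite('pics/'+n,cv2.cvtColor(im['color'],cv2.COLOR_RGB2BGR))
def ray(im,rc):
    r,c=rc; d=np.linalg.inv(im['K'])@[c,r,1.]; R=np.array(im['R']); d=R.T@d; return -R.T@np.array(im['t']), d/np.linalg.norm(d)
def plane(im,rc,z):
    o,d=ray(im,rc); return o+d*(z-o[2])/d[2]
def tri(L):
    A=0;b=0;P=[]
    for o,d in L:
        M=np.eye(3)-np.outer(d,d); A=A+M; b=b+M@o
    x=np.linalg.solve(A,b); return x,[np.linalg.norm(np.cross(x-o,d)) for o,d in L]
def proj(im,X):
    p=im['K']@(np.array(im['R'])@np.array(X)+im['t']); return p[1]/p[2],p[0]/p[2]
E
python3 - <<'E'
from h import *
s=bot.sense(); print(s['eef_pos'],s['ee_rot'],s['grip_width'])
ims={n:vision.get_image(n) for n in('scene','top')}
for n,im in ims.items():
    save(im,n+'0.png')
    for t in('sample_tube','tube_holder','canister','canister_cap','petri_dish','timer'):
        print(n,t,[(np.round(m['pixel']).tolist(),round(m['p'],2),plane(im,m['pixel'],0.09 if t=='canister_cap' else 0).round(3)[:2].tolist()) for m in models.mark_of(t,im)], [(np.round(m['extent']).tolist(),round(m['p'],2)) for m in models.look_for(t,im)])
im=np.vstack
E
```

```text
[ 0.31435908 -0.65278897  0.23039063] [-3.06134681e+00 -6.98833519e-01  7.58574229e-04] 0.08567312217824777
scene sample_tube [([252.0, 323.0], 0.93, [0.564, 0.038]), ([220.0, 426.0], 0.79, [0.409, -0.179]), ([240.0, 394.0], 0.75, [0.444, -0.075])] [([432.0, 200.0, 18.0, 50.0], 0.91), ([403.0, 218.0, 17.0, 51.0], 0.84), ([324.0, 232.0, 15.0, 50.0], 0.73), ([283.0, 344.0, 58.0, 71.0], 0.32), ([289.0, 230.0, 27.0, 18.0], 0.2)]
scene tube_holder [([348.0, 282.0], 0.66, [0.496, 0.304])] [([282.0, 343.0, 57.0, 67.0], 0.59)]
scene canister [([295.0, 300.0], 0.83, [0.54, 0.174])] [([231.0, 290.0, 44.0, 62.0], 0.8), ([299.0, 286.0, 44.0, 48.0], 0.62)]
scene canister_cap [([261.0, 296.0], 0.9, [0.545, 0.172]), ([232.0, 289.0], 0.56, [0.605, 0.107])] [([296.0, 257.0, 26.0, 26.0], 0.86)]
scene petri_dish [] [([288.0, 228.0, 23.0, 20.0], 0.81), ([400.0, 218.0, 16.0, 51.0], 0.17)]
scene timer [([319.0, 360.0], 0.87, [0.404, 0.169])] [([360.0, 319.0, 39.0, 36.0], 0.57)]
top sample_tube [([287.0, 410.0], 0.74, [0.429, -0.083]), ([295.0, 453.0], 0.74, [0.402, -0.169])] [([417.0, 281.0, 22.0, 14.0], 0.96), ([464.0, 291.0, 34.0, 20.0], 0.85), ([350.0, 224.0, 18.0, 29.0], 0.68)]
top tube_holder [([275.0, 223.0], 0.67, [0.496, 0.306])] [([221.0, 273.0, 47.0, 34.0], 0.86)]
top canister [([204.0, 234.0], 0.84, [0.649, 0.273]), ([246.0, 284.0], 0.57, [0.543, 0.173])] [([235.0, 201.0, 43.0, 46.0], 0.79), ([285.0, 246.0, 39.0, 42.0], 0.71), ([279.0, 238.0, 29.0, 28.0], 0.65)]
top canister_cap [([244.0, 280.0], 0.7, [0.533, 0.175])] [([280.0, 238.0, 29.0, 27.0], 0.97), ([351.0, 182.0, 27.0, 31.0], 0.71)]
top petri_dish [([184.0, 349.0], 0.74, [0.668, 0.018])] [([351.0, 182.0, 30.0, 27.0], 0.74)]
top timer [([312.0, 288.0], 0.64, [0.404, 0.177])] [([290.0, 314.0, 34.0, 33.0], 0.93)]
```

```bash
python3 - <<'E'
import cv2,numpy as np
a=cv2.imread('pics/scene0.png')[150:400,210:470];b=cv2.imread('pics/top0.png')[150:350,180:500]
a=cv2.resize(a,None,fx=1.55,fy=1.55,interpolation=2);b=cv2.resize(b,(390,244),interpolation=2)
h=max(a.shape[0],b.shape[0]);o=np.zeros((h,a.shape[1]+390,3),np.uint8);o[:a.shape[0],:a.shape[1]]=a;o[:244,a.shape[1]:]=b
cv2.imwrite('pics/m0.png',o);print(o.shape)
E
```

```text
(388, 793, 3)
```

View pics/m0.png

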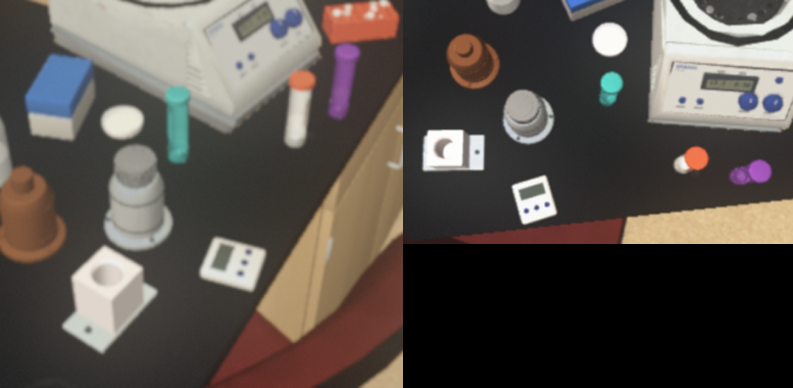

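View pics/scene0.png

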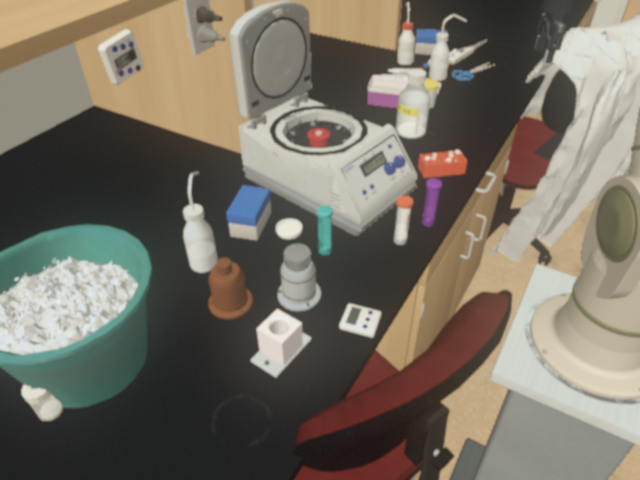

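Candidates for the tube in scene (col,row): turquoise (324,232), white with orange cap (403,220), purple (432,200). The orange-capped one at (403,220) is meant, since purple and turquoise are excluded. For the canister: brown (231,290) against steel (299,280), and steel is meant. The enlarged crop confirms both.

```bash
python3 - <<'E'
from h import *
a=vision.get_image('scene');b=vision.get_image('top')
def blob(im,lo,hi,near):
    m=cv2.inRange(cv2.cvtColor(im['color'],cv2.COLOR_RGB2HSV),lo,hi)
    n,l,st,c=cv2.connectedComponentsWithStats(m)
    ks=[k for k in range(1,n) if st[k,4]>15]; k=min(ks,key=lambda k:np.hypot(*(c[k]-near))); return st[k].tolist(),c[k][::-1]
def go(name,lo,hi,na,nb):
    A=blob(a,lo,hi,na);B=blob(b,lo,hi,nb); x,e=tri([ray(a,A[1]),ray(b,B[1])]); print(name,A,B,x.round(4),np.round(e,4))
go('orange',(4,140,120),(16,255,255),(404,202),(420,280))
go('purple',(135,90,60),(160,255,255),(432,200),(464,291))
go('turq',(78,90,60),(95,255,255),(324,232),(350,224))
x,e=tri([ray(a,(261,296)),ray(b,(244,280))]);print('capnet',x,e)
ca=models.look_for('canister_cap',a)[0]['extent'];cb=models.look_for('canister_cap',b)[0]['extent'];print(ca,cb,tri([ray(a,ca[1::-1]),ray(b,cb[1::-1])]))
# centrifuge front foot corners (scene 360,224), top view
for im in(a,b): print(im['R'].round(2).tolist(),(-im['R'].T@im['t']).round(2))
w=vision.get_image('wrist'); s=bot.sense(); C=-w['R'].T@w['t']; T=Ro.from_rotvec(s['ee_rot']).as_matrix(); print('wrist cam in tool',T.T@(C-s['eef_pos']),(w['R']@T).round(2).tolist(),w['K'][0,0])
# yaw of tool for finger line perpendicular to tube->purple
E
```

```text
orange ([398, 196, 15, 11, 142], array([201.32394366, 405.11267606])) ([412, 270, 19, 20, 298], array([279.08724832, 420.82885906])) [ 0.4325 -0.0817  0.11  ] [0.0011 0.0011]
purple ([422, 178, 20, 48, 580], array([200.3637931 , 430.98448276])) ([448, 280, 35, 21, 517], array([291.40038685, 465.94970986])) [ 0.4041 -0.1779  0.0603] [0.0002 0.0002]
turq ([317, 207, 15, 48, 616], array([230.18181818, 324.18993506])) ([341, 208, 20, 29, 431], array([221.63341067, 349.65893271])) [0.5673 0.0311 0.0563] [0.002 0.002]
capnet [0.53598757 0.17635426 0.09639878] [np.float64(0.006152027424817091), np.float64(0.006152027424816911)]
[295.9, 257.9, 28.2, 28.4] [278.5, 237.9, 28.6, 25.8] (array([0.54213355, 0.17570172, 0.10266026]), [np.float64(0.0011250999293651188), np.float64(0.0011250999293653799)])
[[-0.86, -0.51, -0.01], [-0.33, 0.57, -0.75], [0.38, -0.64, -0.66]] [0.13 0.78 0.79]
[[-0.11, -0.99, 0.0], [-0.97, 0.1, -0.2], [0.2, -0.02, -0.98]] [0.37 0.11 0.91]
wrist cam in tool [ 0.07652017 -0.00058698 -0.1423303 ] [[-0.0, 1.0, -0.0], [-0.95, -0.0, -0.3], [-0.3, 0.0, 0.95]] 403.76146889278164
```

Request:
step_arm([
  [[0,0,-0.8],[0,0,-0.12]],
  [[0,0,-0.8],[0,0,-0.12]],
  [[0,0,-0.8],[0,0,-0.12]],
  [[0,0,-0.8],[0,0,-0.12]],
  [[0,0,-0.8],[0,0,-0.12]],
], jaw=1)

```text
clock: 1.97
eef_pos: [0.3144, -0.6531, 0.3323]
ee_rot: [-2.715, -1.581, 0.0]
wrist_force: [-0.0, -0.2, -0.8]
grip_width: 0.0858
grip_force: 0.0
```

Request:
step_arm([
  [[0.9,-0.3,0],[0,0,0]],
  [[0.9,-0.3,0],[0,0,0]],
  [[0.9,-0.3,0],[0,0,0]],
  [[0.9,-0.3,0],[0,0,0]],
  [[0.9,-0.3,0],[0,0,0]],
])

```text
clock: 2.38
eef_pos: [0.3381, -0.5359, 0.3314]
ee_rot: [2.719, 1.573, -0.0]
wrist_force: [0.2, 0.2, 0.2]
grip_width: 0.0853
grip_force: 0.0
```

Request:
step_arm([
  [[0.9,-0.3,0],[0,0,0]],
  [[0.9,-0.3,0],[0,0,0]],
  [[0.9,-0.3,0],[0,0,0]],
  [[0.9,-0.3,0],[0,0,0]],
  [[0.9,-0.3,0],[0,0,0]],
])

```text
clock: 2.8
eef_pos: [0.3618, -0.4196, 0.3314]
ee_rot: [2.719, 1.573, -0.0]
wrist_force: [-0.2, 0.5, 0.3]
grip_width: 0.0855
grip_force: 0.0
```

Request:
step_arm([
  [[0.9,-0.3,0],[0,0,0]],
  [[0.9,-0.3,0],[0,0,0]],
  [[0.9,-0.3,0],[0,0,0]],
  [[0.9,-0.3,0],[0,0,0]],
  [[0.9,-0.3,0],[0,0,0]],
])

```text
clock: 3.22
eef_pos: [0.3854, -0.3035, 0.3315]
ee_rot: [2.719, 1.573, 0.0]
wrist_force: [-1.3, -0.1, 0.5]
grip_width: 0.0852
grip_force: 0.0
```

Request:
step_arm([
  [[0.9,-0.3,0],[0,0,0]],
  [[0.9,-0.3,0],[0,0,0]],
  [[0.9,-0.3,0],[0,0,0]],
  [[0.9,-0.3,0],[0,0,0]],
  [[0.9,-0.3,0],[0,0,0]],
])

```text
clock: 3.63
eef_pos: [0.4089, -0.1872, 0.3315]
ee_rot: [2.719, 1.572, 0.0]
wrist_force: [0.5, -0.4, 0.5]
grip_width: 0.0854
grip_force: 0.0
```

Request:
step_arm([
  [[0.9,-0.3,0],[0,0,0]],
  [[0.9,-0.3,0],[0,0,0]],
  [[0.9,-0.3,0],[0,0,0]],
  [[0.9,-0.3,0],[0,0,0]],
  [[0,0,0],[0,0,0]],
])

```text
clock: 4.05
eef_pos: [0.4286, -0.0912, 0.3318]
ee_rot: [-2.715, -1.58, -0.003]
wrist_force: [0.1, 0.0, 0.0]
grip_width: 0.0855
grip_force: 0.0
```

Measure the tube's cap with the wrist camera and scene together.

```bash
cat >> h.py <<'E'
def blob(im,lo,hi,near,mn=15):
    m=cv2.inRange(cv2.cvtColor(im['color'],cv2.COLOR_RGB2HSV),lo,hi)
    n,l,st,c=cv2.connectedComponentsWithStats(m)
    ks=[k for k in range(1,n) if st[k,4]>mn]; k=min(ks,key=lambda k:np.hypot(*(c[k]-near))); return st[k].tolist(),c[k][::-1]
def rel(X):
    s=bot.sense(); T=Ro.from_rotvec(s['ee_rot']).as_matrix(); return (T.T@(np.array(X)-s['eef_pos'])/0.025).round(2)
E
python3 - <<'E'
from h import *
w=vision.get_image('wrist'); save(w,'w1.png')
p=proj(w,[.4325,-.0817,.113]); B=blob(w,(4,140,120),(16,255,255),p[::-1],200); print(p,B)
X=plane(w,B[1],.113);print(X)
a=vision.get_image('scene')
A=blob(a,(4,140,120),(16,255,255),(404,202))
print(tri([ray(a,A[1]),ray(w,B[1])]), rel(X), bot.sense()['joints'])
E
```

```text
(np.float64(181.67095502652856), np.float64(321.45778909340316)) ([301, 161, 40, 39, 1205], array([179.99917012, 320.12614108]))
[ 0.43221079 -0.07978422  0.113     ]
(array([ 0.43151509, -0.08035098,  0.1109875 ]), [np.float64(0.0005636609259537417), np.float64(0.0005636609259537216)]) [ 0.61 -0.15  8.74] [ 0.4665493   0.1511072  -0.43099908  2.07267052  0.07872488  0.93257885
 -0.52705265]
```

View pics/w1.png

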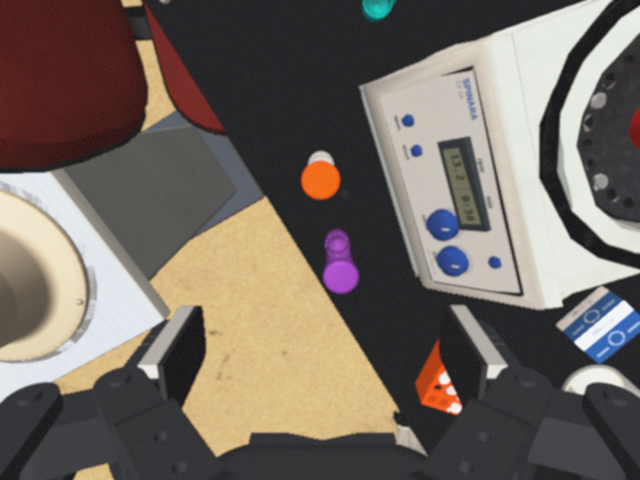

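Request:
step_arm([
  [[0.6,-0.14,0.9],[0,0,0]],
  [[0,0,0.9],[0,0,0]],
  [[0,0,0.9],[0,0,0]],
  [[0,0,0.9],[0,0,0]],
  [[0,0,0.9],[0,0,0]],
], jaw=0.4, newtons=30)

```text
clock: 4.57
eef_pos: [0.432, -0.0819, 0.2179]
ee_rot: [2.72, 1.57, 0.0]
wrist_force: [0.0, -0.6, -0.3]
grip_width: 0.0599
grip_force: 0.0
```

Request:
step_arm([
  [[0,0,0.9],[0,0,0]],
  [[0,0,0.7],[0,0,0]],
  [[0,0,0.3],[0,0,0]],
  [[0,0,0],[0,0,0]],
])

```text
clock: 4.9
eef_pos: [0.4314, -0.0814, 0.17]
ee_rot: [-2.719, -1.571, 0.004]
wrist_force: [0.5, 0.1, 0.4]
grip_width: 0.0597
grip_force: 0.0
```

```bash
python3 - <<'E'
from h import *
w=vision.get_image('wrist')
p=proj(w,[.432,-.0805,.113]); B=blob(w,(4,140,120),(16,255,255),p[::-1],200); print(p,B)
X=plane(w,B[1],.112);print(X,rel(X),bot.sense()['eef_pos'],bot.sense()['grip_width'])
m=cv2.inRange(cv2.cvtColor(w['color'],cv2.COLOR_RGB2HSV),(4,140,120),(16,255,255))
w['color'][m>0]=w['color'][m>0]//2+60; save(w,'w2.png')
E
```

```text
(np.float64(254.4383796321667), np.float64(324.41348346358063)) ([291, 219, 67, 66, 3484], array([251.49799082, 324.12801378]))
[ 0.43251033 -0.07931745  0.112     ] [ 0.08 -0.02  2.36] [ 0.43196688 -0.08124274  0.17101157] 0.05971972335979708
```

View pics/w2.png

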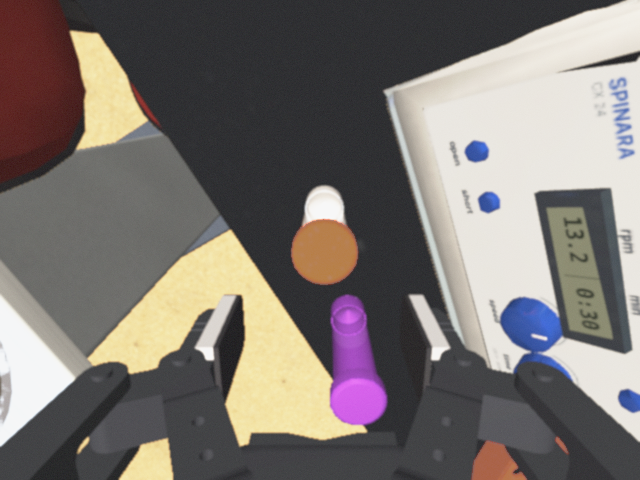

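Request:
step_arm([
  [[0.06,0,0.7],[0,0,0]],
  [[0,0,0.7],[0,0,0]],
  [[0,0,0.7],[0,0,0]],
  [[0,0,0.7],[0,0,0]],
  [[0,0,0.5],[0,0,0]],
])

```text
clock: 5.37
eef_pos: [0.4338, -0.0799, 0.0889]
ee_rot: [2.719, 1.571, 0.002]
wrist_force: [-0.9, -0.1, 0.3]
grip_width: 0.0599
grip_force: 0.0
```

Request:
step_arm([
  [[0,0,0],[0,0,0]],
  [[0,0,0],[0,0,0]],
  [[0,0,0],[0,0,0]],
  [[0,0,0],[0,0,0]],
  [[0,0,0],[0,0,0]],
], jaw=-1, newtons=30)

```text
clock: 5.78
eef_pos: [0.4335, -0.0796, 0.0897]
ee_rot: [2.719, 1.572, 0.002]
wrist_force: [0.3, -0.8, 2.7]
grip_width: 0.0324
grip_force: 30.0
```

Request:
step_arm([
  [[0,0,0],[0,0,0]],
  [[0,0,-0.3],[0,0,0]],
  [[0,0,-0.7],[0,0,0]],
  [[0,0,-0.9],[0,0,0]],
  [[0,0,-0.9],[0,0,0]],
])

```text
clock: 6.2
eef_pos: [0.4323, -0.0791, 0.1599]
ee_rot: [-2.718, -1.573, 0.002]
wrist_force: [-0.3, -0.4, -0.0]
grip_width: 0.033
grip_force: 30.1
```

Request:
step_arm([
  [[0,0,-0.9],[0,0,0]],
  [[0,0,-0.9],[0,0,0]],
  [[0,0,-0.9],[0,0,0]],
  [[0,0,0],[0,0,0]],
  [[0,0,0],[0,0,0]],
])

```text
clock: 6.62
eef_pos: [0.4332, -0.0796, 0.2277]
ee_rot: [2.718, 1.571, 0.003]
wrist_force: [0.8, -1.0, -0.6]
grip_width: 0.0323
grip_force: 30.1
```

```bash
python3 - <<'E'
from h import *
a=vision.get_image('scene');b=vision.get_image('top');w=vision.get_image('wrist')
s=bot.sense();print(s['eef_pos'],s['joints'])
W=np.vstack([w['color'][:,:,::-1][100:480,100:540]])
A=cv2.resize(a['color'][:,:,::-1][120:400,220:470],None,fx=1.36,fy=1.36)
o=np.zeros((380,800,3),np.uint8);o[:,:440]=W;o[:,440:440+A.shape[1]]=A[:380]
cv2.imwrite('pics/m3.png',o)
for im,n in((a,'a'),(b,'b')):
  for t in('tube_holder',): print(n,t,[(m['pixel'],round(m['p'],2)) for m in models.mark_of(t,im)],[(m['extent'],round(m['p'],2)) for m in models.look_for(t,im)])
E
```

```text
[ 0.43227968 -0.07937715  0.22567677] [ 0.39925212  0.29565896 -0.43471845  2.21255203  0.19862982  0.67054466
 -0.69736326]
a tube_holder [([350.3, 282.9], 0.68)] [([281.7, 340.9, 59.4, 66.9], 0.8)]
b tube_holder [([273.7, 225.3], 0.92)] [([221.6, 273.1, 46.2, 38.2], 0.89)]
```

View pics/m3.png

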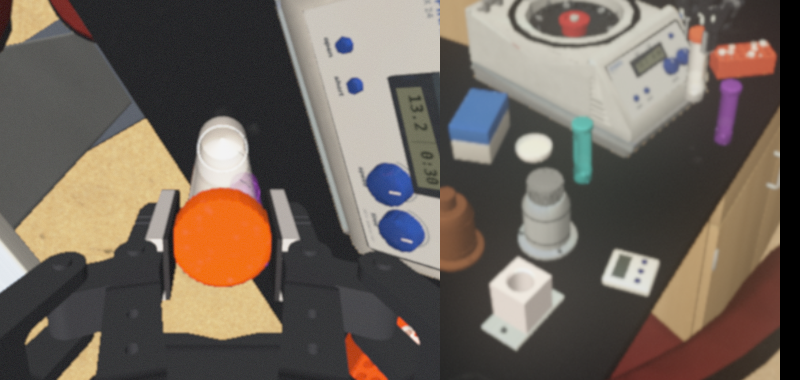

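Request:
step_arm([
  [[0.5,-0.2,-0.1],[0,0,0]],
  [[0.9,-0.43,-0.1],[0,0,0]],
  [[0.9,-0.43,-0.1],[0,0,0]],
  [[0.9,-0.43,-0.1],[0,0,0]],
  [[0.9,-0.43,0],[0,0,0]],
])

```text
clock: 7.38
eef_pos: [0.4424, 0.0346, 0.2362]
ee_rot: [-2.719, -1.573, 0.0]
wrist_force: [0.3, 0.4, -0.1]
grip_width: 0.0325
grip_force: 30.1
```

Request:
step_arm([
  [[0.9,-0.43,0],[0,0,0]],
  [[0.9,-0.43,0],[0,0,0]],
  [[0.9,-0.43,0],[0,0,0]],
  [[0.9,-0.43,0],[0,0,0]],
  [[0.9,-0.43,0],[0,0,0]],
])

```text
clock: 7.8
eef_pos: [0.4517, 0.1591, 0.2357]
ee_rot: [-2.719, -1.573, 0.002]
wrist_force: [0.4, 0.1, 0.6]
grip_width: 0.0322
grip_force: 30.1
```

Request:
step_arm([
  [[0.9,-0.43,0],[0,0,0]],
  [[0.9,-0.43,0],[0,0,0]],
  [[0.9,-0.43,0],[0,0,0]],
  [[0,0,0],[0,0,0]],
  [[0,0,0],[0,0,0]],
])

```text
clock: 8.22
eef_pos: [0.4572, 0.2338, 0.2356]
ee_rot: [-2.717, -1.577, 0.002]
wrist_force: [0.5, -1.2, 0.1]
grip_width: 0.0323
grip_force: 30.1
```

```bash
python3 - <<'E'
from h import *
w=vision.get_image('wrist');save(w,'w4.png')
a=vision.get_image('scene');b=vision.get_image('top')
s=bot.sense();print(s['eef_pos'],s['joints'],s['grip_force'])
print(proj(w,[.496,.305,.07]),proj(a,[.496,.305,.07]),proj(b,[.496,.305,.07]))
for t in('tube_holder','canister_cap'): print(t,[(m['pixel'],round(m['p'],2)) for m in models.mark_of(t,w)],[(m['extent'],round(m['p'],2)) for m in models.look_for(t,w)])
E
```

```text
[0.45744627 0.23129926 0.23578646] [-0.21091223  0.37725586 -0.48922624  2.05277909  0.25166666  0.7697898
 -1.37609883] 30.056954874999064
(np.float64(97.53823445140206), np.float64(321.3569853948021)) (np.float64(324.3700294111122), np.float64(280.02438489974)) (np.float64(270.58282872308257), np.float64(216.00867820534987))
tube_holder [([93.8, 319.3], 0.66)] [([318.4, 90.2, 110.8, 137.8], 0.68), ([610.4, 272.7, 59.3, 65.4], 0.44)]
canister_cap [([223.0, 460.2], 0.63)] [([469.6, 230.5, 82.6, 79.6], 0.98)]
```

View pics/w4.png

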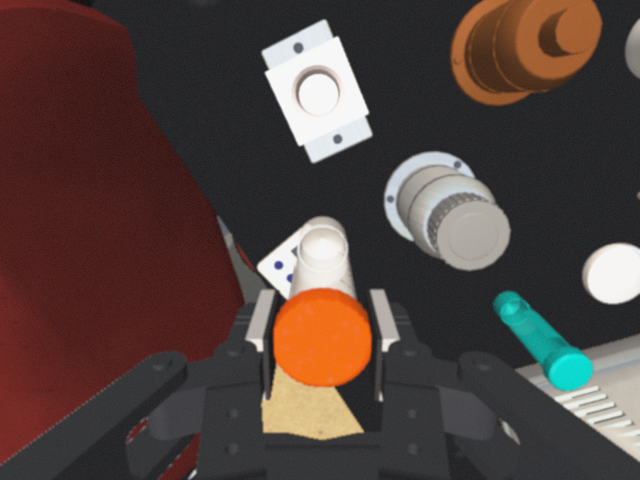

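```bash
cat > hole.py <<'E'
from h import *
def top_face(im,near,thr,r=60):
    c=im['color'].min(2).copy(); m=np.zeros_like(c); y,x=map(int,near)
    m[max(0,y-r):y+r,max(0,x-r):x+r]=255; m=cv2.bitwise_and(m,(c>thr).astype(np.uint8)*255)
    n,l,st,ce=cv2.connectedComponentsWithStats(m); k=1+np.argmax(st[1:,4])
    pts=cv2.findNonZero((l==k).astype(np.uint8)); h=cv2.convexHull(pts)
    rr=cv2.minAreaRect(h); M=cv2.moments(h); return rr,(M['m01']/M['m00'],M['m10']/M['m00'])
E
python3 - <<'E'
from hole import *
w=vision.get_image('wrist');a=vision.get_image('scene');b=vision.get_image('top')
print(w['color'][60:130:4,318].min(1), w['color'][50,300],w['color'][40,300],w['color'][150,330])
print('a col',a['color'][300:370:3,280].min(1)); print('b row',b['color'][272,195:250:3].min(1))
for thr in(225,235,242): print(thr,top_face(w,(94,318),thr))
for thr in(215,225,235): print(thr,top_face(b,(271,216),thr,30), top_face(a,(325,280),thr,40))
X=[.4572,.2325]
print('foot proj',proj(w,[*X,.146]),'captop',proj(w,[*X,.262]))
E
```

```text
[247 178 124 217 246 246 246 246 246 246 246 246 246 243 246 246 246 246] [235 238 240] [227 232 237] [221 226 231]
a col [180 135  66 109 218 225 237 203 199 198 197 198 223 225 219 205 204 205
 206 206 206 204 201 196]
b row [202 202 200 201 199 199 197 196 195 195 194 192 191 190 189 188 186 185
 184]
225 (((315.4106140136719, 89.80839538574219), (120.94524383544922, 80.16699981689453), 64.98310089111328), (90.93634688099716, 314.3571795017956))
235 (((315.0174255371094, 88.7979507446289), (84.5565185546875, 79.45763397216797), 64.85520935058594), (88.7898376816082, 314.237542256974))
242 (((314.67352294921875, 88.50016784667969), (82.76451873779297, 78.97731018066406), 64.85520935058594), (88.80343986855355, 314.07187152170457))Traceback (most recent call last):
  File "<stdin>", line 6, in <module>
  File "hole.py", line 5, in top_face
    n,l,st,ce=cv2.connectedComponentsWithStats(m); k=1+np.argmax(st[1:,4])
                                                       ~~~~~~~~~^^^^^^^^^^
    return _wrapfunc(a, 'argmax', axis=axis, out=out, **kwds)
    return bound(*args, **kwds)
ValueError: attempt to get argmax of an empty sequence
```

```bash
python3 - <<'E'
from hole import *
w=vision.get_image('wrist');s=bot.sense();print(s['eef_pos'])
g=w['color'][25:170,245:390].min(2).astype(float)
v=np.clip((g-100)*255/150,0,255).astype(np.uint8); v=cv2.resize(v,None,fx=4,fy=4,interpolation=cv2.INTER_NEAREST)
v=cv2.cvtColor(v,cv2.COLOR_GRAY2BGR)
def ring(c,z,r,col):
    for t in np.linspace(0,6.28,60):
        p=proj(w,[c[0]+r*np.cos(t),c[1]+r*np.sin(t),z]); cv2.circle(v,(int((p[1]-245+.5)*4),int((p[0]-25+.5)*4)),1,col,-1)
c=plane(w,(89.5,315.5),.07)
print(c)
ring(c,.07,.0195,(0,0,255));ring(c,.067,.0165,(0,255,0));ring(c,.01,.0165,(255,0,0))
cv2.imwrite('pics/w5.png',v)
E
```

```text
[0.45773662 0.23206254 0.23632744]
[0.4961862  0.30986871 0.07      ]
```

View pics/w5.png

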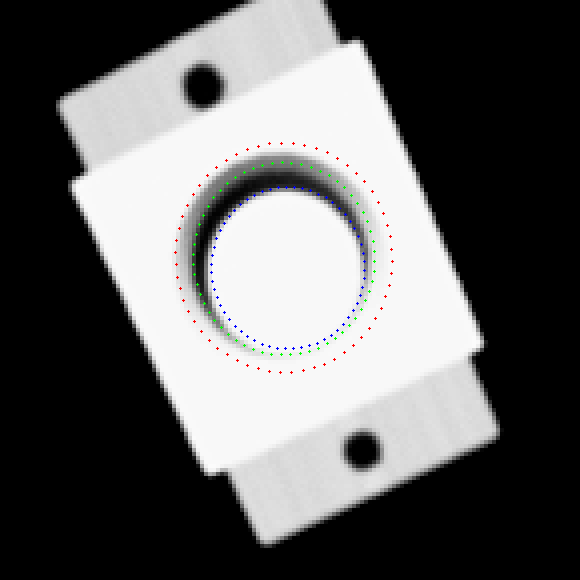

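```bash
python3 - <<'E'
from hole import *
P=[];C=[];B7=[]
for i in range(3):
    w=vision.get_image('wrist');s=bot.sense();T=Ro.from_rotvec(s['ee_rot']).as_matrix();e=s['eef_pos'];P.append(e)
    C.append(plane(w,(89.6,315.),.07)[:2]);B7.append(plane(w,(91.6,314.9),.007)[:2])
    A=blob(w,(4,140,120),(16,255,255),(320,340),500)
    print('foot',proj(w,e+T@[0,0,.0897]),'captop',proj(w,e+T@[0,0,-.0253]),A)
print(np.mean(P,0),np.mean(C,0),np.mean(B7,0)); X=[*np.mean(C,0),.07];print(rel(X))
g=w['color'].min(2)
print(g[249,285:360].tolist()); print(g[210:290,323].tolist())
E
```

```text
foot (np.float64(236.9424901364479), np.float64(323.6756383090319)) captop (np.float64(345.34917278018594), np.float64(325.0730961459892)) ([273, 288, 99, 99, 7986], array([337.74380165, 321.87127473]))
foot (np.float64(236.9140004335787), np.float64(323.5927071904325)) captop (np.float64(345.28896093777524), np.float64(324.9437101268232)) ([273, 288, 99, 99, 7986], array([337.74517906, 321.88104182]))
foot (np.float64(236.9281154596072), np.float64(323.6858793681683)) captop (np.float64(345.3464062259989), np.float64(325.086554651)) ([273, 288, 99, 99, 7988], array([337.73497747, 321.88545318]))
[0.45771301 0.2322404  0.23631944] [0.49576743 0.31021598] [0.49496583 0.31105456]
[ 3.46 -0.24  6.65]
[244, 244, 243, 232, 194, 145, 116, 103, 100, 101, 101, 133, 189, 215, 192, 164, 159, 175, 197, 215, 224, 228, 229, 232, 232, 234, 236, 237, 238, 240, 241, 242, 243, 244, 245, 245, 245, 245, 245, 245, 245, 245, 245, 245, 244, 244, 243, 242, 241, 241, 239, 238, 237, 237, 234, 230, 222, 211, 193, 180, 183, 192, 169, 112, 52, 40, 38, 39, 37, 39, 37, 33, 38, 39, 39]
[39, 39, 36, 35, 41, 67, 106, 144, 162, 168, 173, 173, 176, 179, 196, 216, 218, 203, 184, 180, 183, 184, 187, 189, 193, 194, 197, 213, 229, 241, 243, 244, 245, 245, 245, 245, 245, 245, 245, 245, 245, 245, 245, 245, 245, 245, 245, 245, 244, 241, 237, 235, 235, 235, 236, 235, 235, 234, 232, 233, 237, 238, 234, 232, 231, 233, 232, 234, 234, 234, 234, 234, 234, 234, 233, 229, 216, 165, 97, 45]
```

Request:
step_arm([
  [[0.5,-0.06,0],[0,0,0]],
  [[0.9,-0.05,0],[0,0,0]],
  [[0.9,-0.05,0.1],[0,0,0]],
  [[0.8,-0.05,0.3],[0,0,0]],
  [[0.4,0,0.7],[0,0,0]],
])

```text
clock: 9.33
eef_pos: [0.4987, 0.3154, 0.2102]
ee_rot: [-2.717, -1.574, -0.008]
wrist_force: [0.9, 0.7, -0.1]
grip_width: 0.0328
grip_force: 30.1
```

Request:
step_arm([
  [[0,0,0.8],[0,0,0]],
  [[0,0,0.7],[0,0,0]],
  [[0,0,0.2],[0,0,0]],
  [[0,0,0],[0,0,0]],
  [[0,0,0],[0,0,0]],
])

```text
clock: 9.75
eef_pos: [0.4969, 0.3115, 0.1666]
ee_rot: [-2.719, -1.573, -0.0]
wrist_force: [0.9, 0.2, 0.3]
grip_width: 0.0328
grip_force: 30.1
```

```bash
python3 - <<'E'
from hole import *
w=vision.get_image('wrist');a=vision.get_image('scene');b=vision.get_image('top')
s=bot.sense();print(s['eef_pos'],s['wrist_force'],s['joints'])
A=cv2.resize(a['color'][:,:,::-1][210:390,200:360],None,fx=2.5,fy=2.5,interpolation=2);W=cv2.resize(w['color'][:,:,::-1][60:480,120:520],(400,420))
o=np.zeros((450,800,3),np.uint8);o[:,:400]=A;o[:420,400:]=W;cv2.imwrite('pics/m6.png',o)
E
```

```text
[0.49727597 0.31128196 0.16740136] [-0.57308853 -0.82070317  0.1906562 ] [-0.35845015  0.54458698 -0.43208474  1.96408716  0.34292926  0.70224839
 -1.52206384]
```

View pics/m6.png

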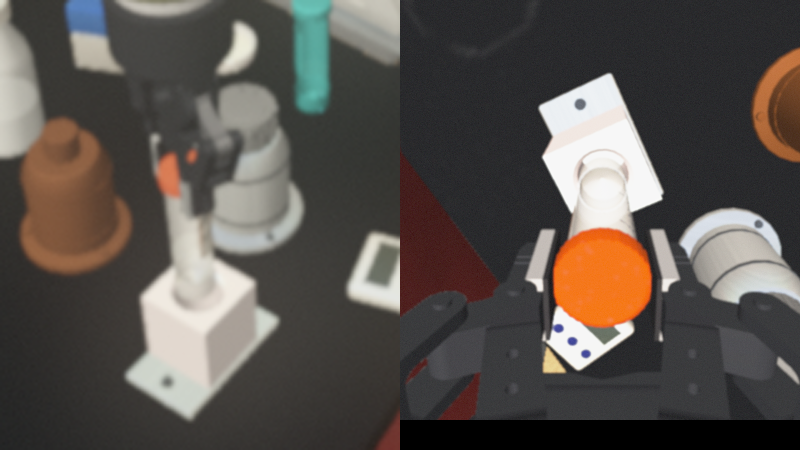

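Request:
step_arm([
  [[0,0,0.2],[0,0,0]],
  [[0,0,0.2],[0,0,0]],
  [[0,0,0.2],[0,0,0]],
  [[0,0,0.2],[0,0,0]],
  [[0,0,0],[0,0,0]],
])

```text
clock: 10.32
eef_pos: [0.4963, 0.3104, 0.145]
ee_rot: [2.719, 1.573, -0.003]
wrist_force: [-0.8, -0.3, -0.4]
grip_width: 0.0324
grip_force: 30.1
```

```bash
python3 - <<'E'
from hole import *
s=bot.sense();print(s['eef_pos'],s['wrist_force'],s['torque'],s['grip_width'])
E
```

```text
[0.49626407 0.31040614 0.14502173] [-0.80870932 -0.28909308 -0.35046517] [-0.01763558  0.03909233  0.02376631] 0.03237971313914606
```

Foot is inside the hole without force; go on down.

Request:
step_arm([
  [[0,0,0.3],[0,0,0]],
  [[0,0,0.3],[0,0,0]],
  [[0,0,0.3],[0,0,0]],
  [[0,0,0.3],[0,0,0]],
  [[0,0,0],[0,0,0]],
])

```text
clock: 10.73
eef_pos: [0.496, 0.3103, 0.1144]
ee_rot: [2.719, 1.573, -0.004]
wrist_force: [-0.1, -0.1, -0.2]
grip_width: 0.0323
grip_force: 30.1
```

Request:
step_arm([
  [[0,0,0.2],[0,0,0]],
  [[0,0,0.2],[0,0,0]],
  [[0,0,0.1],[0,0,0]],
  [[0,0,0.05],[0,0,0]],
  [[0,0,0],[0,0,0]],
])

```text
clock: 11.15
eef_pos: [0.4966, 0.3108, 0.1023]
ee_rot: [2.719, 1.573, -0.001]
wrist_force: [0.3, 0.4, -0.0]
grip_width: 0.0323
grip_force: 30.1
```

Request:
step_arm([
  [[0,0,0.1],[0,0,0]],
  [[0,0,0.05],[0,0,0]],
  [[0,0,0],[0,0,0]],
])

```text
clock: 11.4
eef_pos: [0.4973, 0.3116, 0.0998]
ee_rot: [-2.719, -1.573, -0.003]
wrist_force: [-0.9, 0.2, 7.0]
grip_width: 0.0326
grip_force: 30.5
```

Request:
step_arm([
  [[0,0,0],[0,0,0]],
  [[0,0,0],[0,0,0]],
  [[0,0,0],[0,0,0]],
  [[0,0,0],[0,0,0]],
  [[0,0,0],[0,0,0]],
], jaw=0.4)

```text
clock: 11.82
eef_pos: [0.4966, 0.3108, 0.0986]
ee_rot: [2.719, 1.573, -0.001]
wrist_force: [-0.5, -0.3, 0.3]
grip_width: 0.0596
grip_force: 0.0
```

```bash
python3 - <<'E'
from hole import *
s=bot.sense();print(s['eef_pos'],s['wrist_force'],s['joints'],s['grip_width'])
w=vision.get_image('wrist');A=blob(w,(4,140,120),(16,255,255),(320,340),500);print(A,plane(w,A[1],.122))
E
```

```text
[0.49664102 0.31075521 0.09861858] [-0.49456068 -0.27168051  0.32337321] [-0.40452625  0.63495551 -0.37137258  2.01378856  0.4132522   0.56554025
 -1.58498704] 0.05964286863172205
([272, 288, 103, 101, 8172], array([338.57293196, 322.83688204])) [0.4967236  0.31238194 0.122     ]
```

Request:
step_arm([
  [[0,0,-0.3],[0,0,0]],
  [[0,0,-0.6],[0,0,0]],
  [[0,0,-0.9],[0,0,0]],
  [[0,0,-0.9],[0,0,0]],
  [[0,0,-0.9],[0,0,0]],
])

```text
clock: 12.28
eef_pos: [0.4965, 0.3108, 0.1901]
ee_rot: [-2.719, -1.573, 0.001]
wrist_force: [0.6, 0.3, -0.7]
grip_width: 0.0597
grip_force: 0.0
```

Request:
step_arm([
  [[0,0,-0.8],[0,0,-0.12]],
  [[0,0,-0.8],[0,0,-0.12]],
  [[0,0,-0.4],[0,0,-0.12]],
  [[0,0,0],[0,0,-0.12]],
  [[0,0,0],[0,0,-0.12]],
], jaw=1)

```text
clock: 12.7
eef_pos: [0.497, 0.311, 0.2404]
ee_rot: [2.126, 2.312, 0.003]
wrist_force: [1.1, 0.5, -0.9]
grip_width: 0.0857
grip_force: 0.0
```

Request:
step_arm([
  [[0,0,0],[0,0,-0.12]],
  [[0,0,0],[0,0,-0.12]],
  [[0,0,0],[0,0,-0.12]],
  [[0,0,0],[0,0,-0.12]],
  [[0,0,0],[0,0,-0.12]],
])

```text
clock: 13.12
eef_pos: [0.4967, 0.3107, 0.2393]
ee_rot: [1.348, 2.837, -0.0]
wrist_force: [-0.4, -0.4, 0.5]
grip_width: 0.0854
grip_force: 0.0
```

Request:
step_arm([
  [[-0.76,-0.28,0],[0,0,0]],
  [[-0.76,-0.28,0],[0,0,0]],
  [[-0.76,-0.28,0],[0,0,0]],
  [[-0.76,-0.28,0],[0,0,0]],
  [[-0.76,-0.28,0],[0,0,0]],
])

```text
clock: 13.53
eef_pos: [0.5292, 0.2138, 0.2393]
ee_rot: [1.356, 2.833, -0.0]
wrist_force: [-0.5, 0.3, 1.2]
grip_width: 0.0856
grip_force: 0.0
```

Request:
step_arm([
  [[-0.76,-0.28,0],[0,0,0]],
  [[-0.76,-0.28,0],[0,0,0]],
  [[0,0,0],[0,0,0]],
  [[0,0,0],[0,0,0]],
])

```text
clock: 13.87
eef_pos: [0.5423, 0.1752, 0.239]
ee_rot: [1.36, 2.832, -0.001]
wrist_force: [0.2, -0.3, 0.6]
grip_width: 0.0855
grip_force: 0.0
```

```bash
python3 - <<'E'
from hole import *
w=vision.get_image('wrist');save(w,'w7.png');a=vision.get_image('scene');b=vision.get_image('top')
s=bot.sense();print(s['eef_pos'],s['joints'],s['ee_rot'])
print(proj(w,[.542,.1755,.118]))
g=cv2.medianBlur(cv2.cvtColor(w['color'],cv2.COLOR_RGB2GRAY),5)
print(cv2.HoughCircles(g,cv2.HOUGH_GRADIENT,1,20,param1=60,param2=25,minRadius=25,maxRadius=60))
e=models.look_for('canister_cap',w);print(e)
X=plane(w,(e[0]['extent'][1],e[0]['extent'][0]),.11);print(X,rel(X))
print([(t,[(m['extent'],m['p']) for m in models.look_for('canister_cap',t)]) for t in ()])
B=blob(a,(4,140,120),(16,255,255),(285,300));print('orange a',B); C=blob(b,(4,140,120),(16,255,255),(215,260));print('b',C,tri([ray(a,B[1]),ray(b,C[1])]))
E
```

```text
[0.54164387 0.17751662 0.2391511 ] [ 0.14883652  0.51614906 -0.81891399  1.91749415  0.47340079  0.91095205
 -0.2252237 ] [-1.35459384e+00 -2.83454506e+00 -8.81199831e-04]
(np.float64(223.4236103299196), np.float64(323.27799978387327))
[[[321.5 217.5  38.3]
  [501.5 202.5  42.1]
  [471.5 191.5  49.3]
  [320.5 189.5  48.8]
  [407.5   3.5  27.5]
  [322.5 375.5  29.1]
  [228.5 382.5  28.2]
  [511.5 307.5  30.1]
  [525.5 325.5  28.9]
  [189.5  68.5  40.5]]]
[{'extent': [326.1, 216.3, 75.5, 76.8], 'p': 0.7}]
[0.54179477 0.1789335  0.11      ] [0.03 0.04 5.16]
[]
orange a ([266, 298, 20, 18, 270], array([306.62222222, 275.22222222]))
b ([197, 259, 19, 17, 240], array([267.125     , 206.55416667])) (array([0.49727732, 0.31076213, 0.12104264]), [np.float64(0.0008515066400054459), np.float64(0.000851506640005452)])
```

View pics/w7.png

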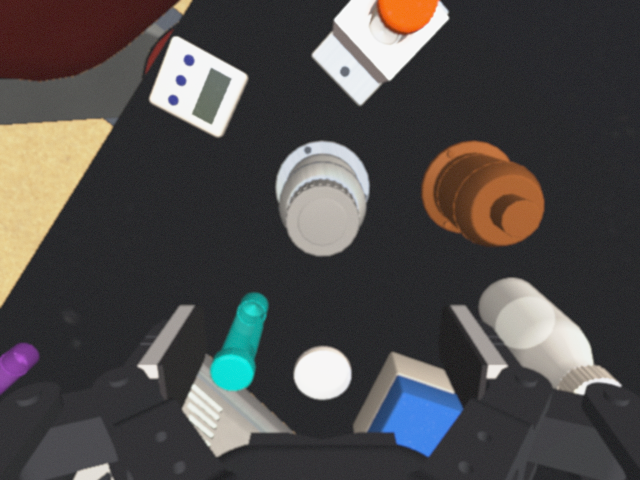

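Request:
step_arm([
  [[0.07,0,0.9],[0,0,0]],
  [[0,0,0.9],[0,0,0]],
  [[0,0,0.9],[0,0,0]],
  [[0,0,0.9],[0,0,0]],
  [[0,0,0.9],[0,0,0]],
])

```text
clock: 14.48
eef_pos: [0.5406, 0.1789, 0.1255]
ee_rot: [-1.354, -2.835, -0.001]
wrist_force: [0.9, 0.5, -0.5]
grip_width: 0.0853
grip_force: 0.0
```

Request:
step_arm([
  [[0,0,0.7],[0,0,0]],
  [[0,0,0.4],[0,0,0]],
  [[0,0,0.2],[0,0,0]],
  [[0,0,0],[0,0,0]],
  [[0,0,0],[0,0,0]],
])

```text
clock: 14.9
eef_pos: [0.5411, 0.1785, 0.0944]
ee_rot: [1.355, 2.834, 0.001]
wrist_force: [-0.1, -0.2, 0.8]
grip_width: 0.0853
grip_force: 0.0
```

Request:
step_arm([
  [[0,0,0],[0,0,0]],
  [[0,0,0],[0,0,0]],
  [[0,0,0],[0,0,0]],
  [[0,0,0],[0,0,0]],
  [[0,0,0],[0,0,0]],
], jaw=-1, newtons=50)

```text
clock: 15.32
eef_pos: [0.5413, 0.1779, 0.0948]
ee_rot: [1.356, 2.832, 0.001]
wrist_force: [-1.3, -0.7, 7.6]
grip_width: 0.0481
grip_force: 50.6
```

```bash
python3 - <<'E'
from hole import *
s=bot.sense();print(s['eef_pos'],s['joints'],s['wrist_force'],s['torque'],s['grip_width'])
E
```

```text
[0.54129639 0.17788476 0.09483545] [ 0.0199728   0.68418127 -0.65378065  2.04194264  0.69523366  0.64490681
 -0.42581647] [-1.28889202 -0.67031454  7.55002788] [-0.20238953  0.27673927 -0.04869173] 0.04814399833237601
```

Request:
step_arm([
  [[0,0,-0.04],[0,0,0.06]],
  [[0,0,0],[0,0,0.08]],
  [[0,0,0],[0,0,0.08]],
  [[0,0,0],[0,0,0.08]],
  [[0,0,0],[0,0,0]],
])

```text
clock: 15.73
eef_pos: [0.5411, 0.178, 0.0953]
ee_rot: [1.769, 2.596, 0.001]
wrist_force: [1.4, -0.1, -0.0]
grip_width: 0.0482
grip_force: 51.4
```

```bash
python3 - <<'E'
from hole import *
s=bot.sense();print(s['eef_pos'],s['joints'],s['wrist_force'],s['torque'],s['grip_width'])
E
```

```text
[0.54108746 0.17797246 0.09525706] [-0.03069029  0.66333671 -0.57363489  2.04488271  0.62434133  0.60915611
 -0.66060881] [ 1.40614967 -0.08856418 -0.00153885] [ 0.07024693  0.11693649 -0.03159494] 0.048171924052293216
```

Request:
step_arm([
  [[0,0,0],[0,0,0.08]],
  [[0,0,0],[0,0,0.08]],
  [[0,0,0],[0,0,0.08]],
  [[0,0,0],[0,0,0]],
])

```text
clock: 16.07
eef_pos: [0.5416, 0.1785, 0.0958]
ee_rot: [2.064, 2.367, 0.003]
wrist_force: [-0.9, 0.7, 5.4]
grip_width: 0.0482
grip_force: 52.1
```

```bash
python3 - <<'E'
from hole import *
s=bot.sense();print(s['eef_pos'],s['joints'],s['wrist_force'],s['torque'],s['grip_width'])
E
```

```text
[0.54160361 0.17852813 0.09582274] [-0.07260671  0.64876184 -0.50945185  2.0467574   0.56553798  0.58274173
 -0.84179544] [-0.86059476  0.65901501  5.44340048] [ 0.23334991  0.04735365 -0.0098418 ] 0.04816250595936628
```

Request:
step_arm([
  [[0,0,-0.02],[0,0,0.1]],
  [[0,0,-0.01],[0,0,0.1]],
  [[0,0,-0.01],[0,0,0.1]],
  [[0,0,-0.01],[0,0,0.1]],
  [[0,0,0],[0,0,0]],
])

```text
clock: 16.48
eef_pos: [0.5416, 0.1783, 0.0968]
ee_rot: [2.494, 1.91, 0.003]
wrist_force: [0.3, 0.7, 3.7]
grip_width: 0.048
grip_force: 52.0
```

```bash
python3 - <<'E'
from hole import *
s=bot.sense();print(s['eef_pos'],s['joints'],s['wrist_force'],s['torque'],s['grip_width'])
E
```

```text
[0.54164064 0.1782642  0.09678127] [-0.14424094  0.62821301 -0.40058917  2.05073805  0.45771628  0.54641991
 -1.13593897] [0.32940338 0.69860335 3.6789157 ] [ 0.00098949 -0.19828337 -0.0407731 ] 0.048039118695926655
```

Request:
step_arm([
  [[0,0,-0.01],[0,0,0.1]],
  [[0,0,-0.01],[0,0,0.1]],
  [[0,0,-0.01],[0,0,0.1]],
  [[0,0,-0.01],[0,0,0.1]],
  [[0,0,0],[0,0,0.1]],
])

```text
clock: 16.9
eef_pos: [0.5424, 0.1778, 0.0974]
ee_rot: [2.888, 1.237, 0.004]
wrist_force: [4.3, -0.4, -0.3]
grip_width: 0.0481
grip_force: 51.5
```

Request:
step_arm([
  [[0,0,-0.01],[0,0,0.1]],
  [[0,0,-0.01],[0,0,0.1]],
  [[0,0,0],[0,0,0.1]],
  [[0,0,0],[0,0,0.1]],
  [[0,0,0],[0,0,0]],
])

```text
clock: 17.32
eef_pos: [0.543, 0.1774, 0.098]
ee_rot: [3.076, 0.636, 0.005]
wrist_force: [6.4, -2.6, 0.7]
grip_width: 0.0478
grip_force: 51.9
```

```bash
python3 - <<'E'
from hole import *
s=bot.sense();print(s['eef_pos'],s['joints'],s['wrist_force'],s['torque'],s['grip_width'])
E
```

```text
[0.54295716 0.17739888 0.09795137] [-0.31132025  0.60223973 -0.15220973  2.05985393  0.18667221  0.4892054
 -1.76518838] [ 6.44318176 -2.61291963  0.65757838] [-0.68714623 -1.31513759  0.03241498] 0.04784091948458393
```

Request:
step_arm([
  [[0,0,-0.05],[0,0,0.06]],
  [[0,0,-0.05],[0,0,0.04]],
  [[0,0,-0.05],[0,0,0]],
  [[0,0,-0.05],[0,0,0]],
  [[0,0,0],[0,0,0]],
])

```text
clock: 17.73
eef_pos: [0.5427, 0.1768, 0.1027]
ee_rot: [3.102, 0.49, 0.004]
wrist_force: [6.3, -3.2, -2.4]
grip_width: 0.0481
grip_force: 52.7
```

```bash
python3 - <<'E'
from hole import *
s=bot.sense();print(s['eef_pos'],s['joints'],s['wrist_force'],s['torque'],s['grip_width'])
E
```

```text
[0.5427185  0.17684992 0.10268151] [-0.32676335  0.59377131 -0.12857155  2.05848752  0.15423755  0.496095
 -1.82684343] [ 6.3377928  -3.22515011 -2.35149474] [-0.7641271  -1.31897113 -0.02973636] 0.048091728571793946
```

Request:
step_arm([
  [[0.02,0.02,-0.15],[0,0,0]],
  [[0,0,-0.2],[0,0,0]],
  [[0,0,-0.2],[0,0,0]],
  [[0,0,-0.2],[0,0,0]],
  [[0,0,-0.2],[0,0,0]],
])

```text
clock: 18.15
eef_pos: [0.541, 0.1775, 0.1264]
ee_rot: [3.103, 0.488, -0.002]
wrist_force: [0.2, -0.0, -0.5]
grip_width: 0.0479
grip_force: 53.0
```

Request:
step_arm([
  [[0,0,-0.4],[0,0,0]],
  [[0,0,-0.6],[0,0,0]],
  [[0,0,-0.7],[0,0,0]],
  [[0,0,-0.7],[0,0,0]],
  [[0,0,-0.5],[0,0,0]],
])

```text
clock: 18.57
eef_pos: [0.5414, 0.1779, 0.2008]
ee_rot: [-3.103, -0.486, -0.001]
wrist_force: [0.3, 0.2, -0.6]
grip_width: 0.0478
grip_force: 53.0
```

Request:
step_arm([
  [[0,0,-0.1],[0,0,0]],
  [[0,0,0],[0,0,0]],
  [[0,0,0],[0,0,0]],
  [[0,0,0],[0,0,0]],
  [[0,0,0],[0,0,0]],
])

```text
clock: 18.98
eef_pos: [0.541, 0.1774, 0.2004]
ee_rot: [3.104, 0.484, -0.003]
wrist_force: [-0.4, 0.1, -0.2]
grip_width: 0.0478
grip_force: 53.0
```

```bash
python3 - <<'E'
from hole import *
s=bot.sense();print(s['eef_pos'],s['wrist_force'],s['torque'],s['grip_width'],np.abs(s['joint_velocities']).max())
w=vision.get_image('wrist');a=vision.get_image('scene');b=vision.get_image('top')
A=cv2.resize(a['color'][:,:,::-1][170:390,220:380],None,fx=2.5,fy=2.5,interpolation=2);W=cv2.resize(w['color'][:,:,::-1],(400,300))
o=np.zeros((550,800,3),np.uint8);o[:,:400]=A;o[:300,400:]=W;cv2.imwrite('pics/m8.png',o)
B=blob(a,(4,140,120),(16,255,255),(275,306));C=blob(b,(4,140,120),(16,255,255),(206,267));print(B,C,tri([ray(a,B[1]),ray(b,C[1])]))
E
```

```text
[0.54101926 0.17743283 0.20037554] [-0.37506966  0.13436007 -0.15071044] [-0.06005355 -0.0338616   0.00556831] 0.04782867179617018 0.003552339159143685
([266, 298, 20, 17, 268], array([306.62686567, 275.24626866])) ([197, 259, 19, 17, 238], array([267.11344538, 206.62605042])) (array([0.49730591, 0.31066091, 0.12091609]), [np.float64(0.0008522037689690998), np.float64(0.0008522037689689362)])
```

View pics/m8.png

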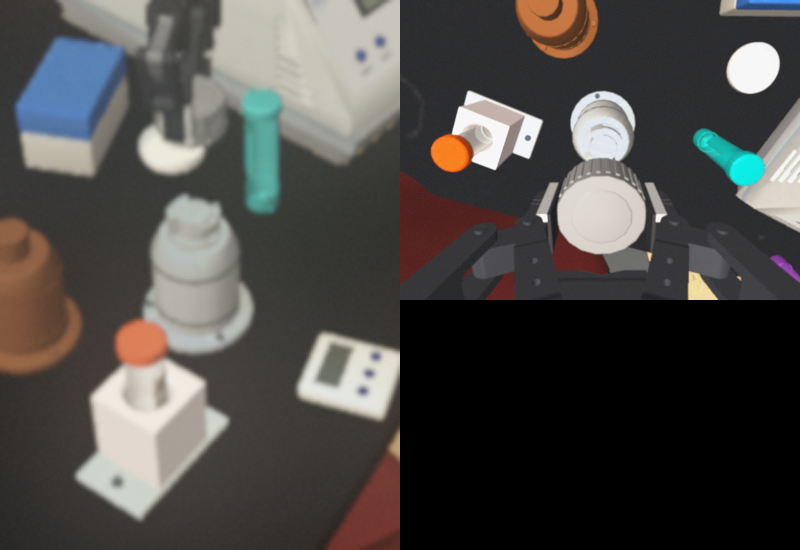

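The picture shows the cap held level between the fingers and the canister's neck bare below it (left half, 195,215). The tube stands in the holder with its cap at (140,340). The tube cap's centre triangulates to 0.121 m against the 0.119 m expected at home, so it is seated.

```bash
python3 -c "
from rig import bot
print(bot.finish_job())"
```

```text
the job is handed in; nothing more can be done
None
```

The job is handed in with no verdict returned: the tube stands home and released in the holder, and the unscrewed canister cap is held level and still about 10 cm above its seat.

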